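# Bolt the marzipan hopper and present the ball to the panettone

### The arm

A 6-joint arm with a two-finger parallel gripper is mounted at the origin on the work surface. World frame = base frame: x ahead of the robot, y to its left, z up, the work surface at z = 0. Lengths are in mm, angles in rad, forces in N, time in s.
With the tool pointing down it reaches from about 275 to 775 mm from the base axis. Payload 14.6 kg.
Tool frame: the origin (TCP) lies at the very end of the fingers, on their centre line; the grasp point (between the pads) lies 19 mm behind it; z points along the fingers, y is the line along which they close (so a half turn about z gives the same grasp; the last joint's range is limited). The gripper opens to 85 mm and grips with 20 to 120 N. Pads are 22 mm wide; open, the fingers measure 114 mm over their backs; the gripper's body (76 mm by 85 mm) begins 54 mm behind the grasp point. The pads swing forward as they close: fully open they stand 13 mm farther back than shut.
Start: joints at [-1.394, 0.263, -0.048, 1.259, 0, 1.415], TCP at [171.01, -496.371, 231.278] pointing down, gripper open.
Joint ranges: [-2.65, 2.65], [-0.89, 1.7], [-1.18, 1.37], [-2.13, 2.11], [-1.35, 1.29], [-3.14, 3.14]. Speed limits (rad/s): [1.89, 1.89, 2.57, 2.79, 3.14, 3.14].

### API

Orientations are given as a rotation vector (axis times angle).
In Python, from bench import status, vision, job gives the robot as it stands.
- The arm moves only by the shell command python3 -m creep 'ROWS' [FORCE]. ROWS is JSON, a list of rows, each a list of 3 entries, a list of its own where there are three numbers: the turn, a rotation vector about the tool's x, y, z normalised to -1 to 1, where 1 is 0.08 rad, then the shift along the tool's x, y, z normalised to -1 to 1, where 1 is 25 mm, then the closure in counts, from 0 (fully open) to 255 (shut). A call has 1 to 5 rows; each row shifts and turns the commanded pose from where the row before left it, along the tool's axes as they then stand; what a row does not reach is not made up. A row lasts 1/12 s, in which the tool goes at most 41.7 mm and 7.16 degrees, less where a joint would pass 70% of its speed; a pose out of reach is approached as far as the arm can. A call with a number of a shift or a turn outside -1 to 1 is refused whole. A call with a gripper value outside its range is refused whole. The fingers move at their own pace and stop on an object; FORCE is the grip in N (left out, the last holds). Time passes only in rows, so rows that do not move let the fingers close. It gives the time, the measured TCP pose, the force, the opening and the grip force at its end, in the units of the state.
- status.get_obs(): the state, without advancing time (a new reading comes with each control period).
- vision.capture(name): name is "side" or "top" or "wrist"; returns the picture (420x560x3 uint8, red, green, blue); there is no depth.
- vision.camera_params(name): a dict with "camera_matrix" (3x3 intrinsics, pixels), "R" (3x3) and "t" (3): a world point X has camera coordinates R X + t. Camera axes: x right, y down, z forward; pixel columns grow to the right and rows downward; lengths in mm; the calibration is good to about 2 mm. A picture is of the moment at which its call begins: read the wrist's pose just before it. camera_params takes no time and is no camera call; for the wrist camera it gives the pose at the moment of the call.
- job.hand_in(): hands the job in; it is judged then, once.
The state is a dict: "t": time; "q": joint angles; "joint_velocities": joint speeds; "effort": joint torques, N m; "eef_pos": TCP position; "ee_rot": TCP orientation; "force": force on the tool from outside, world axes, zero at the start; "ft_torque": the same for the moment, N m; "finger_gap": finger opening in mm; "grip_force": force on a finger pad.
Only numpy, scipy, OpenCV 4.12 (cv2) and the standard library are available. Lean on these libraries where they do the work, as an engineer would, in place of code of your own. Each camera call takes 0.05 s, during which the arm holds its last target. There are 200 camera calls.

### The job

First slide the bolt on the marzipan hopper fully home into its keeper. Then lift the steel dish with the loose marzipan ball straight off the scale by its black handle and, above the scale, give it about a quarter turn so that its red spout points at the single panettone beside the scale, keeping the dish level and the ball in the middle all the while. Finish still holding the dish there, level, still and some 5 to 10 cm above the scale's platform, touching nothing else, and leave the panettone and the other things on the table where they stand.

Things in the scene. Friction and masses are not known exactly. Their poses are not given: they have to be found in the camera images.
- bolt (a joint): barrel bolt on top of the marzipan hopper; metres of travel from drawn (0) to fully home in its keeper (0.038, hard stop). Starts 0 to 0.010. Slides with about 2 N of friction and stays where it is left
- bolt_knob (a point): on the bolt's red upright tab, which moves with the bolt: tab 24 x 12 x 58 mm (x, y, z of the hopper), its top 11 mm above this point and its foot 47 mm below; this point lies 160 mm above the table. The brass brackets beside the tab rise to 34 mm below this point
- hopper: fixed low hopper, 200 (x) x 180 (y) x 100 mm high, half steel, half yellow hatch; origin at the centre of its underside. The bolt lies along the middle of its top; it goes home along the hopper's +y, towards the yellow hatch with the keeper
- scale: fixed white bench scale, 200 (x) x 180 (y) mm, flat dark platform 45 mm above the table, 150 x 160 mm, its centre 20 mm to +x of the scale's origin; origin at the centre of the underside; green display on its -x side
- dish: round steel dish, 160 dia, rim 28 high, about 250 g, standing loose on the scale about over the scale's origin; origin at the centre of its underside, z up. Inside it falls 9 degrees to the middle, like a flat funnel. A red spout sticks out along its +x (over a gap in the rim). An arched handle spans it along its y over the middle. At the start the spout points roughly along the scale's +x
- dish_grip (a point): middle of the dish's black handle bar: bar 14 (dish x) x 70 (dish y) x 20 mm high, centred here, 100 mm above the dish's underside, right over its middle. 52 mm are clear between the bar and the ball below it
- dish_middle (a point): lowest point of the dish's inside, in its middle, 8 mm above its underside
- dish_spout (a point): end of the red spout, 107 mm from the dish's middle along its +x
- ball_center (a point): centre of the loose yellow marzipan ball, 30 dia, about 20 g, which starts at rest in the middle of the dish and rolls freely
- panettone: the single small panettone (not one of the row of five fixed ones on the tray along the far edge) in a brown paper case with a yellow dome, 106 dia x 113 high, loose; origin at the centre of its underside. It stands beside the scale, on its +y or its -y side, about 210 mm from the scale's origin
- mould: empty round brown baking mould, 96 dia x 75 high, loose, open top; origin at the centre of its underside. It stands on the other side of the scale from the panettone; leave it alone
- jar: closed jar with white cap, 68 dia x 100 high, loose; origin at the centre of its underside. Leave alone
- bottle: closed bottle with orange cap, 60 dia x 170 high, loose; origin at the centre of its underside. Leave alone
- bowl: small white bowl, 110 dia x 50 high, loose; origin at the centre of its underside. Leave alone
- cutter: copper-coloured ring cutter, 70 dia x 40 high, loose, far right; origin at the centre of its underside. Leave alone
There are look-alikes about, which are no part of the job. What is meant by the dish is not pink, and is the smaller of those in its own colour.

How it is judged:
By the outcome, as a careful person would: the job done as asked, in the order asked, and still so for the second after the job is handed in, while the arm keeps its last pose, push and grip.
It also fails if it takes over 51 s, if anything falls off the work surface, if the arm or the gripper's body presses on something with over 40 N, if the wrist force passes 120 N, or if a joint passes its speed limit or range.

## Working session

There is one attempt and no reset: what is moved stays moved. The work goes in short steps, Python scripts to look and compute and a shell command to move; the robot and the scene stay as the last step left them, time stands still between calls to the robot, and variables do not carry over. Pictures are saved under pics/ and viewed, at most 12 in all, crops included, and the job is handed in when it is done.

```bash
ls; mkdir -p pics; python3 - <<'E'
from bench import status, vision
import cv2,numpy as np
o=status.get_obs();print(o)
for n in("top","side"):
    im=vision.capture(n);cv2.imwrite(f"pics/{n}0.png",im[:,:,::-1]);p=vision.camera_params(n);print(n,p)
E
```

```text
pics
{'t': 0.0, 'q': array([-1.39427521e+00,  2.63521318e-01, -4.89749562e-02,  1.25939210e+00,
        1.92393823e-05,  1.41551699e+00]), 'joint_velocities': array([-1.43371675e-04,  9.63887569e-06, -3.63673161e-04,  4.75094235e-04,
        7.26199355e-04, -1.26129444e-03]), 'effort': array([ 1.06625230e-03, -6.37599921e+01,  3.84567082e+01,  1.34841641e-02,
       -1.76553494e-04,  2.34159231e-06]), 'eef_pos': array([ 170.97568048, -496.07308185,  230.81197746]), 'ee_rot': array([-3.09738168e+00, -5.18623068e-01, -1.19967670e-05]), 'force': array([-0.55742028,  0.09131293, -0.78716412]), 'ft_torque': array([ 0.00145733,  0.00224011, -0.01197683]), 'grip_force': 0.0, 'finger_gap': 85.32272476721005}
top {'camera_matrix': array([[441.5286432 ,   0.        , 285.60276628],
       [  0.        , 441.5286432 , 204.67709329],
       [  0.        ,   0.        ,   1.        ]]), 'R': array([[-6.37200157e-03, -9.99979524e-01, -5.91303362e-04],
       [-9.81807420e-01,  6.36842199e-03, -1.89772585e-01],
       [ 1.89772465e-01, -6.28685182e-04, -9.81827895e-01]]), 't': array([   8.15041141,  509.48924853, 1459.15284712])}
side {'camera_matrix': array([[449.92135376,   0.        , 278.316927  ],
       [  0.        , 449.92135376, 208.0997483 ],
       [  0.        ,   0.        ,   1.        ]]), 'R': array([[-0.73344562, -0.67961717, -0.01334277],
       [-0.34807869,  0.39236339, -0.85140601],
       [ 0.58386536, -0.61981567, -0.52433746]]), 't': array([ 362.03576546,  247.18356032, 1135.37685984])}
```

View pics/top0.png

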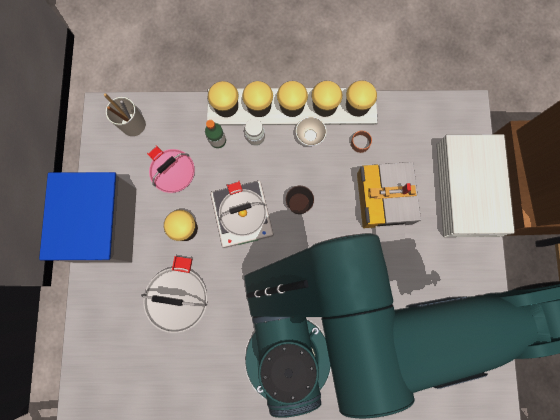

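View pics/side0.png

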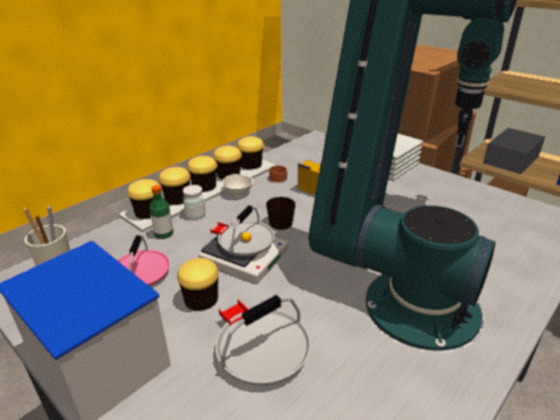

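The top view shows the scale with the steel dish at (242,211), spout at (234,187) and handle at (240,208). The panettone is at (180,225), on +y. The hopper is at (390,195) with its yellow hatch to the left and the red tab at (408,189). The mould is at (299,200).

```bash
cat > h.py <<'E'
import numpy as np,cv2
from bench import vision,status
def ray(p,uv,z):
    d=p["R"].T@np.linalg.inv(p["camera_matrix"])@np.array([*uv,1.]);c=-p["R"].T@p["t"]
    return c+d*(z-c[2])/d[2]
def blobs(im,lo,hi,roi,amin=8):
    "HSV mask blobs in roi (x0,y0,x1,y1): centre, area, minAreaRect"
    x0,y0,x1,y1=roi;h=cv2.cvtColor(im[y0:y1,x0:x1],cv2.COLOR_RGB2HSV)
    h[...,0]=(h[...,0].astype(int)+20)%180   # hue shifted by 20 so red does not wrap
    m=cv2.inRange(h,lo,hi)
    out=[]
    for c in cv2.findContours(m,cv2.RETR_EXTERNAL,cv2.CHAIN_APPROX_NONE)[0]:
        mm=np.zeros_like(m);cv2.drawContours(mm,[c],-1,1,-1);ys,xs=np.nonzero(mm)
        if len(xs)>=amin: out.append((np.array([xs.mean()+x0,ys.mean()+y0]),len(xs),cv2.boxPoints(cv2.minAreaRect(c))+[x0,y0]))
    return sorted(out,key=lambda b:-b[1])
RED=((10,150,90),(27,255,255));YEL=((35,120,90),(55,255,255));BLK=((0,0,0),(180,255,45))
E
python3 - <<'E'
from h import *
np.set_printoptions(precision=1,suppress=True)
im=cv2.imread("pics/top0.png")[:,:,::-1].copy();p=vision.camera_params("top")
for nm,col,roi,z in[("tab",RED,(350,155,430,235),171),("spout",RED,(220,175,255,200),72),("bar",BLK,(215,190,268,225),155),("ball",YEL,(225,195,260,230),68),("pan",YEL,(155,200,205,245),105),("hatch",YEL,(350,155,430,235),100)]:
    for c,a,b in blobs(im,*col,roi)[:3]: print(nm,c,a,ray(p,c,z),[ray(p,q,z)[:2] for q in b])
A=cv2.resize(im[150:250,140:340],None,fx=4,fy=4,interpolation=2)[:, :800]
B=cv2.resize(im[155:235,350:430],None,fx=6,fy=6)[:, :]
cv2.imwrite("pics/z1.png",cv2.resize(im[150:245,350:430],None,fx=6,fy=6,interpolation=2)[:,:,::-1])
E
```

```text
tab [408.  187.8] 36 [ 537.5 -381.6  171. ] [array([ 520.9, -368.1]), array([ 554.9, -381.1]), array([ 549.9, -395.1]), array([ 516., -382.])]
spout [234.1 186.7] 95 [568.3 179.1  72. ] [array([575.9, 203.6]), array([586.7, 160.7]), array([557.2, 153.1]), array([546.5, 195.9])]
bar [244.7 208.3] 13 [478.1 134.5 155. ] [array([473.8, 152.8]), array([485.1, 118.7]), array([482.2, 117.7]), array([470.9, 151.8])]
ball [242.5 212.8] 46 [478.9 150.   68. ] [array([483.8, 165.7]), array([492.2, 140.6]), array([472.7, 134. ]), array([464.4, 159.1])]
pan [179.1 224.9] 750 [433.9 352.2 105. ] [array([483.5, 403.7]), array([482.8, 305.3]), array([384.2, 302.1]), array([384.8, 399.2])]
hatch [377.6 194.7] 1220 [ 531.2 -299.9  100. ] [array([ 633.3, -254. ]), array([ 636.5, -428.1]), array([ 426.2, -420. ]), array([ 423.2, -250.6])]
```

View pics/z1.png

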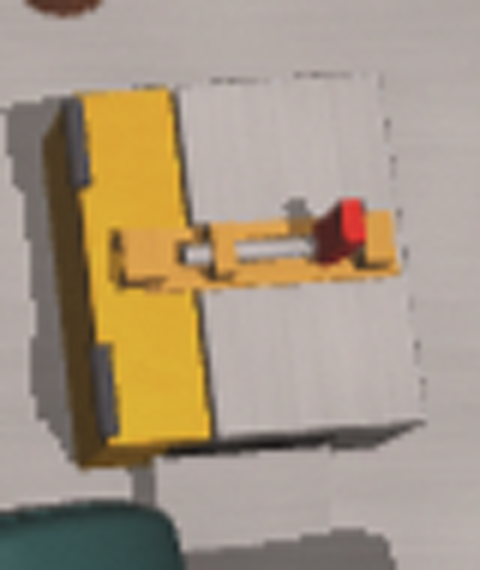

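The crop shows the tab's top face at about zoom (352,221), i.e. pixel (408.7,186.8). The bolt runs left towards the keeper on the yellow hatch, and the hopper is turned slightly.

```bash
python3 - <<'E'
from h import *
from scipy.spatial.transform import Rotation as Ro
np.set_printoptions(precision=3,suppress=True)
p=vision.camera_params("top")
f=lambda x,y,z:ray(p,(350+x/6-.4,150+y/6-.4),z)
C=[f(75,95,100),f(378,75,100),f(422,425,100),f(105,445,100)]
print(*C,np.mean(C,0))
e=C[0]-C[1]+C[3]-C[2];print("yaw of +y",np.degrees(np.arctan2(-e[0],e[1])))
print("hatch seam yaw",f(178,90,100)-f(212,440,100))
print("tab",f(352,221,171))
o=status.get_obs();print(o["eef_pos"],Ro.from_rotvec(o["ee_rot"]).as_matrix())
im=vision.capture("wrist");cv2.imwrite("pics/w0.png",im[:,:,::-1])
# dish px zoom
im=cv2.imread("pics/top0.png");cv2.imwrite("pics/z2.png",cv2.resize(im[165:255,195:315],None,fx=6,fy=6,interpolation=2))
E
```

```text
[ 632.042 -252.545  100.   ] [ 642.534 -422.617  100.   ] [ 444.241 -434.541  100.   ] [ 434.338 -261.134  100.   ] [ 538.289 -342.709  100.   ]
yaw of +y 3.398018477613038
hatch seam yaw [197.849   9.309   0.   ]
tab [ 542.077 -382.792  171.   ]
[ 170.963 -496.129  230.867] [[ 0.945  0.326 -0.   ]
 [ 0.326 -0.945  0.001]
 [ 0.    -0.001 -1.   ]]
```

View pics/z2.png

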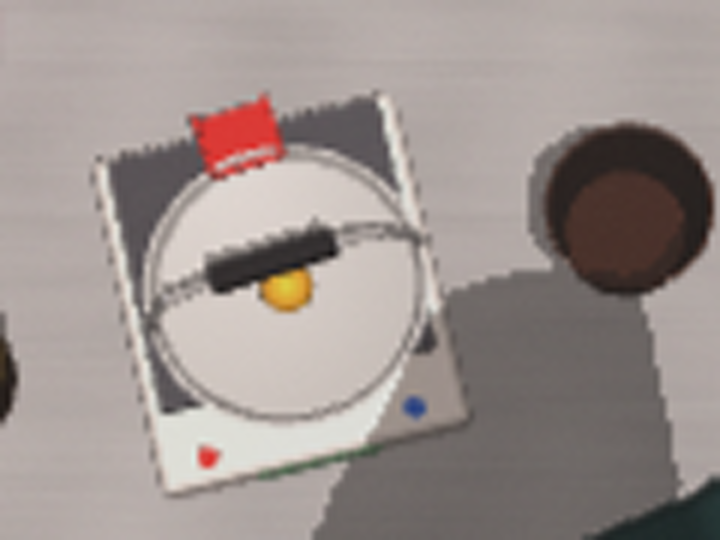

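The second crop shows the dish centred at zoom (285,283), the spout at (238,137) and the handle bar from (207,280) to (337,235), about 18° of yaw, with the ball in the middle. The panettone is on the +y side. Next, turn the tool square to the hopper, shut the fingers and go behind the tab.

```bash
python3 -m creep '[[[0,0,0.85],[0.5,0,0],255],[[0,0,0.85],[0.9,0,0],255],[[0,0,0.85],[0.9,0,0],255],[[0,0,0.87],[0.9,0,0],255],[[0,0,0],[0.9,0,0],255]]' 40
python3 -m creep '[[[0,0,0],[0.9,-0.2,0],255],[[0,0,0],[0.9,-0.2,0],255],[[0,0,0],[0.9,-0.2,0],255],[[0,0,0],[0.9,-0.2,0],255],[[0,0,0],[0.9,-0.2,0],255]]'
python3 - <<'E'
from h import *
print(status.get_obs())
E
```

```text
t: 0.57
eef_pos: [272.3, -477.3, 231.2]
ee_rot: [-3.14, -0.084, 0.0]
force: [0.1, -0.1, -0.5]
finger_gap: 25.6
grip_force: 0.0
t: 0.98
eef_pos: [383.3, -445.8, 231.1]
ee_rot: [-3.14, -0.091, 0.0]
force: [-0.1, -1.1, 0.2]
finger_gap: -0.3
grip_force: 0.0
{'t': 0.9833, 'q': array([-9.99209605e-01,  3.73337099e-01,  1.15669090e-01,  1.31356217e+00,
        3.43225632e-06,  2.08416225e+00]), 'joint_velocities': array([ 0.45952343,  0.19893219,  0.31222229,  0.10828282, -0.00177536,
        0.45679491]), 'effort': array([-5.07021412e+00, -7.75737405e+01,  3.66533661e+01, -3.04256435e-01,
        3.65145702e-02, -9.39092226e-01]), 'eef_pos': array([ 383.30850788, -445.82776987,  231.06062305]), 'ee_rot': array([-3.13988844e+00, -9.14292365e-02,  3.47165107e-04]), 'force': array([-0.14770195, -1.09424324,  0.23634527]), 'ft_torque': array([-0.03427464,  0.04742012,  0.01142752]), 'grip_force': 0.0, 'finger_gap': -0.29588683719644165}
```

```bash
python3 -m creep '[[[0,0,0],[1,0,0],255],[[0,0,0],[1,0,0],255],[[0,0,0],[1,0,0],255],[[0,0,0],[1,0,0],255],[[0,0,0],[1,0,0],255]]'
python3 -m creep '[[[0,0,0],[0.7,0,0],255],[[0,0,0],[0.1,0,0],255],[[0,0,0],[0,0,0.6],255],[[0,0,0],[0,0,0.6],255],[[0,0,0],[0,0,0],255]]'
python3 - <<'E'
from h import *
im=vision.capture("wrist");cv2.imwrite("pics/w1.png",im[:,:,::-1])
print(vision.camera_params("wrist"));print(status.get_obs()["eef_pos"])
E
```

```text
t: 1.4
eef_pos: [508.2, -438.7, 231.0]
ee_rot: [-3.14, -0.091, 0.001]
force: [-0.1, -0.9, -0.1]
finger_gap: 0.4
grip_force: 0.0
t: 1.82
eef_pos: [525.9, -437.2, 198.5]
ee_rot: [-3.137, -0.091, 0.004]
force: [-0.2, 0.4, -0.2]
finger_gap: -0.1
grip_force: 0.0
{'camera_matrix': array([[325.58956074,   0.        , 278.84031631],
       [  0.        , 325.58956074, 205.75427063],
       [  0.        ,   0.        ,   1.        ]]), 'R': array([[ 0.05727626, -0.99835339, -0.0031526 ],
       [-0.95227855, -0.05558065,  0.30012722],
       [-0.29980825, -0.01418801, -0.95389397]]), 't': array([-467.02439466,  447.09106728,  501.602141  ])}
[ 526.00460148 -437.46576971  200.12937594]
```

View pics/w1.png

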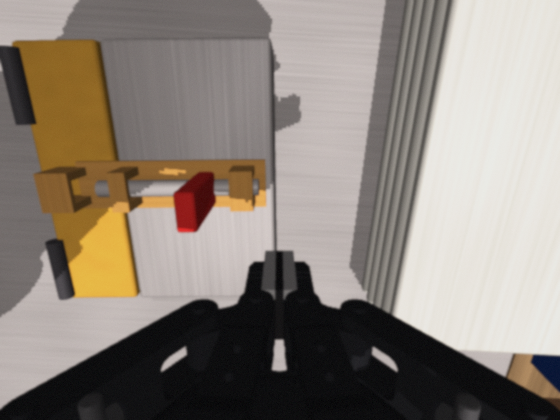

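The wrist view shows the tab's bright top face at about (187,209), the fingertips at (279,255), and the bolt's rear bracket clear of them.

```bash
python3 - <<'E'
from h import *
np.set_printoptions(precision=1,suppress=True)
p=vision.camera_params("wrist")
print([ray(p,u,171) for u in[(187,209),(176,192),(176,231),(195,231),(195,190)]])
print([ray(p,u,100) for u in[(271,39),(275,295),(103,39),(137,296)]], ray(p,(270,186),100+8))
E
```

```text
[array([ 544., -386.,  171.]), array([ 553.5, -380.3,  171. ]), array([ 530.5, -379.4,  171. ]), array([ 531.1, -390.2,  171. ]), array([ 555.2, -390.7,  171. ])]
[array([ 643.8, -425.9,  100. ]), array([ 446.5, -439.2,  100. ]), array([ 637.4, -312.8,  100. ]), array([ 438.5, -321.1,  100. ])] [ 544.  -430.4  108. ]
```

```bash
python3 -m creep '[[[0,0,0],[0.8,0,0.8],255],[[0,0,0],[0,0,0.8],255],[[0,0,0],[0,0,0.8],255],[[0,0,0],[0,-0.4,0],255],[[0,0,0],[0,-0.4,0],255]]'
python3 -m creep '[[[0,0,0],[0,-0.3,0],255],[[0,0,0],[0,-0.3,0],255],[[0,0,0],[0,-0.3,0],255],[[0,0,0],[0,-0.3,0],255],[[0,0,0],[0,0,0],255]]'
```

```text
t: 2.28
eef_pos: [545.2, -416.2, 141.6]
ee_rot: [-3.139, -0.09, 0.001]
force: [0.1, 0.1, 1.0]
finger_gap: -0.1
grip_force: 0.0
t: 2.7
eef_pos: [544.3, -385.5, 142.3]
ee_rot: [3.14, 0.093, 0.001]
force: [-0.3, -0.2, -0.3]
finger_gap: 0.4
grip_force: 0.0
```

```bash
python3 -m creep '[[[0,0,0],[0,-0.2,0],255],[[0,0,0],[0,-0.2,0],255],[[0,0,0],[0,-0.2,0],255]]'
python3 -m creep '[[[0,0,0],[0,-0.1,0],255],[[0,0,0],[0,-0.1,0],255]]'
python3 - <<'E'
from h import *
im=vision.capture("wrist");cv2.imwrite("pics/w2.png",im[:,:,::-1])
E
```

```text
t: 2.95
eef_pos: [543.2, -371.7, 141.3]
ee_rot: [3.14, 0.091, 0.0]
force: [-0.5, -2.7, 2.2]
finger_gap: -0.1
grip_force: 1.2
t: 3.12
eef_pos: [542.8, -366.6, 141.3]
ee_rot: [3.14, 0.091, -0.0]
force: [-0.5, -2.7, 1.7]
finger_gap: -0.1
grip_force: 1.1
```

View pics/w2.png

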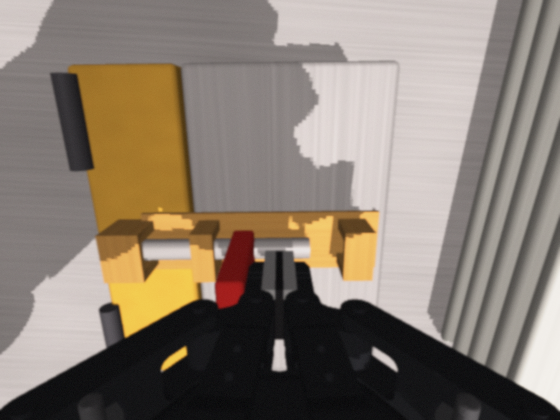

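The fingers at (279,270) are pushing the tab at (236,268). The tab is short of the front bracket at (204,245), so I'll keep pushing in small steps until the stop.

```bash
python3 -m creep '[[[0,0,0],[0,-0.12,0],255],[[0,0,0],[0,-0.12,0],255],[[0,0,0],[0,-0.12,0],255]]'
python3 -m creep '[[[0,0,0],[0,-0.08,0],255],[[0,0,0],[0,-0.08,0],255]]'
```

```text
t: 3.42
eef_pos: [542.9, -365.2, 142.1]
ee_rot: [3.126, 0.085, 0.0]
force: [-0.6, -62.6, -14.7]
finger_gap: -0.0
grip_force: 31.0
t: 3.58
eef_pos: [542.9, -365.0, 142.3]
ee_rot: [3.12, 0.082, 0.0]
force: [-0.5, -81.6, -19.7]
finger_gap: -0.4
grip_force: 39.8
```

```bash
python3 -m creep '[[[0,0,0],[0,0.6,0],255],[[0,0,0],[0,0.8,0],255],[[0,0,0],[0,0.6,0],255],[[0,0,0],[0,0,-1],255],[[0,0,0],[0,0,-1],255]]'
python3 -m creep '[[[0,0,0],[0,0,-1],255],[[0,0,0],[0,0,0],200]]'
python3 - <<'E'
from h import *
np.set_printoptions(precision=1,suppress=True)
p=vision.camera_params("wrist");im=vision.capture("wrist");cv2.imwrite("pics/w3.png",im[:,:,::-1])
for c,a,b in blobs(im,(10,150,50),RED[1],(0,0,560,420))[:2]:print(c,a,b,ray(p,c,150))
E
```

```text
t: 4.0
eef_pos: [544.2, -403.9, 190.1]
ee_rot: [-3.137, -0.09, 0.004]
force: [-0.2, 0.3, -0.2]
finger_gap: 0.2
grip_force: 0.0
t: 4.17
eef_pos: [546.0, -404.6, 220.7]
ee_rot: [3.137, 0.091, 0.006]
force: [1.4, -0.7, -0.2]
finger_gap: 10.9
grip_force: 0.0
[195.5 222.9] 1358 [[179. 195.]
 [213. 195.]
 [213. 250.]
 [179. 250.]] [ 540.4 -347.6  150. ]
```

View pics/w3.png

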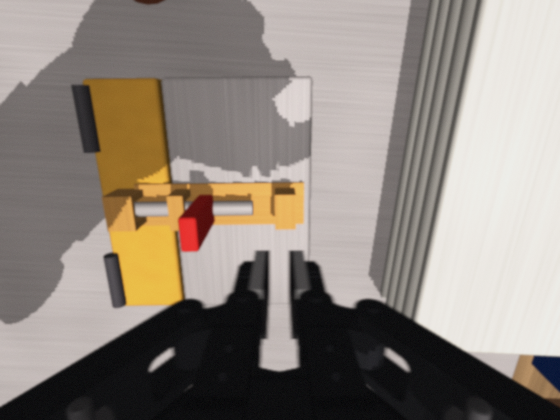

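The tab, at (195,223), now sits against the front bracket with the bolt in the keeper, so the bolt is home. Next is the dish: measure the grip point, and turn the tool in place by about +104°.

```bash
python3 -m creep '[[[0,0,-1],[0,0,-0.3],0],[[0,0,-1],[0,0,-0.5],0],[[0,0,-1],[0,0,-0.5],0],[[0,0,-1],[0,0,-0.5],0],[[0,0,-1],[0,0,0],0]]' >/dev/null
python3 -m creep '[[[0,0,-1],[0,0,0],0],[[0,0,-1],[0,0,0],0],[[0,0,-1],[0,0,0],0],[[0,0,-1],[0,0,0],0],[[0,0,-1],[0,0,0],0]]' >/dev/null
python3 -m creep '[[[0,0,-1],[0,0,0],0],[[0,0,-1],[0,0,0],0],[[0,0,-1],[0,0,0],0],[[0,0,-1],[0,0,0],0],[[0,0,-1],[0,0,0],0]]' >/dev/null
python3 -m creep '[[[0,0,-1],[0,0,0],0],[[0,0,-1],[0,0,0],0],[[0,0,-1],[0,0,0],0],[[0,0,-1],[0,0,0],0],[[0,0,-1],[0,0,0],0]]' >/dev/null
python3 -m creep '[[[0,0,-1],[0,0,0],0],[[0,0,-1],[0,0,0],0],[[0,0,-0.7],[0,0,0],0],[[0,0,0],[0,0,0],0]]'
python3 - <<'E'
from h import *
from scipy.spatial.transform import Rotation as Ro
np.set_printoptions(precision=2,suppress=True)
p=vision.camera_params("top")
f=lambda x,y,z:ray(p,(195+x/6-.4,165+y/6-.4),z)
print("bar",f(207,272,150),f(337,243,150),f(272,256,152))
print("spout tip",f(228,108,75),"rim centre",f(285,283,73),"ball",f(286,288,68))
print("scale L edge",f(98,160,40)-f(168,490,40),"R edge",f(385,97,40)-f(468,415,40))
o=status.get_obs();M=Ro.from_rotvec(o["ee_rot"]).as_matrix();print(o["eef_pos"],o["q"],M)
E
```

```text
t: 6.22
eef_pos: [544.9, -403.5, 260.1]
ee_rot: [-1.856, -2.533, -0.001]
force: [0.7, 0.1, -0.4]
finger_gap: 85.6
grip_force: 0.0
bar [474.14 184.43 150.  ] [489.32 115.77 150.  ] [482.15 149.94 152.  ]
spout tip [581.81 183.97  75.  ] rim centre [481.61 150.74  73.  ] ball [479.65 150.64  68.  ]
scale L edge [190.44  44.26   0.  ] R edge [185.38  47.88   0.  ]
[ 544.9  -403.48  260.07] [-0.76  0.55  0.49  1.51  0.    0.51] [[-0.3   0.95 -0.  ]
 [ 0.95  0.3   0.  ]
 [ 0.   -0.   -1.  ]]
```

```bash
for r in 1; do
python3 -m creep '[[[0,0,0],[0.5,0.1,0],0],[[0,0,0],[0.9,0.18,0],0],[[0,0,0],[0.9,0.18,0],0],[[0,0,0],[0.9,0.18,0],0],[[0,0,0],[0.9,0.18,0],0]]' >/dev/null
python3 -m creep '[[[0,0,0],[0.9,0.18,0],0],[[0,0,0],[0.9,0.18,0],0],[[0,0,0],[0.9,0.18,0],0],[[0,0,0],[0.9,0.18,0],0],[[0,0,0],[0.9,0.18,0],0]]' >/dev/null
python3 -m creep '[[[0,0,0],[0.9,0.18,0],0],[[0,0,0],[0.9,0.18,0],0],[[0,0,0],[0.9,0.18,0],0],[[0,0,0],[0.9,0.18,0],0],[[0,0,0],[0.9,0.18,0],0]]'
python3 -m creep '[[[0,0,0],[0.9,0.18,0],0],[[0,0,0],[0.9,0.18,0],0],[[0,0,0],[0.9,0.18,0],0],[[0,0,0],[0.9,0.18,0],0],[[0,0,0],[0.9,0.18,0],0]]' >/dev/null
python3 -m creep '[[[0,0,0],[0.9,0.18,0],0],[[0,0,0],[0.9,0.18,0],0],[[0,0,0],[0.9,0.18,0],0],[[0,0,0],[0.5,0.1,0],0],[[0,0,0],[0,0,0],0]]'
done
python3 - <<'E'
from h import *
np.set_printoptions(precision=4,suppress=True)
p=vision.camera_params("wrist");im=vision.capture("wrist");cv2.imwrite("pics/w4.png",im[:,:,::-1])
o=status.get_obs();print(o["eef_pos"],o["ee_rot"],o["q"]);np.savez("w4.npz",**p)
E
```

```text
t: 7.47
eef_pos: [509.1, -70.5, 260.6]
ee_rot: [-1.863, -2.528, 0.0]
force: [-0.3, -1.2, -0.0]
finger_gap: 85.3
grip_force: 0.0
t: 8.3
eef_pos: [488.2, 125.5, 260.7]
ee_rot: [-1.859, -2.531, 0.0]
force: [0.3, 0.1, 0.5]
finger_gap: 85.2
grip_force: 0.0
[488.4468 124.3626 260.6955] [-1.8594 -2.5312  0.0009] [ 0.0874  0.2202 -0.0277  1.3239  0.0001  1.3545]
```

View pics/w4.png

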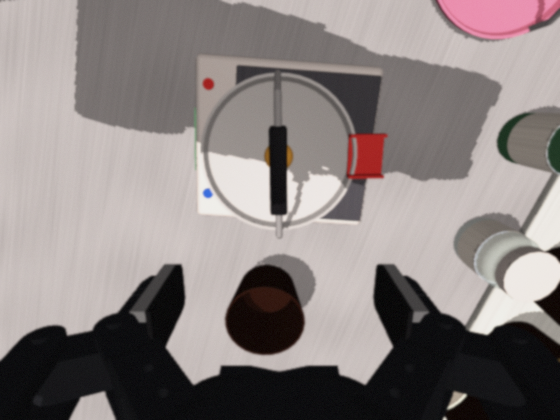

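The wrist view shows the bar from (278,127) to (278,214), the ball at (279,156) under it, the spout end at (385,156), and the rim centred at (280,150).

```bash
python3 - <<'E'
from h import *
np.set_printoptions(precision=1,suppress=True)
p=dict(np.load("w4.npz"))
im=cv2.imread("pics/w4.png")[:,:,::-1].copy()
c,a,b=blobs(im,*BLK,(255,120,300,222))[0];print("bar",c,a,b)
T,B=b[b[:,1].argsort()[:2]].mean(0),b[b[:,1].argsort()[2:]].mean(0)
A,D=ray(p,T,155),ray(p,B,155);print(A,D,(A+D)/2,"dish yaw",np.degrees(np.arctan2(-(A-D)[0],(A-D)[1])),np.linalg.norm(A-D))
c,a,b=blobs(im,*RED,(340,120,400,190))[0];b=b[b[:,0].argsort()];S=ray(p,b[2:].mean(0),70);S0=ray(p,b[:2].mean(0),70)
print("spout",S,np.degrees(np.arctan2(*(S-S0)[1::-1])))
m=(A+D)/2;print("spout yaw from bar",np.degrees(np.arctan2(*(S-m)[1::-1])))
R=[ray(p,u,73) for u in[(203,150),(357,150),(280,73),(280,229)]];print((R[0]+R[1])/2,(R[2]+R[3])/2)
for c,a,b in blobs(im,*YEL,(255,135,305,175),4):print("ball",ray(p,c,68),a)
t=vision.camera_params("top");tp=cv2.imread("pics/top0.png")[:,:,::-1].copy()
c,a,b=blobs(tp,*YEL,(155,200,205,245))[0];P=ray(t,c,90);print("pan",P,b,"bearing",np.degrees(np.arctan2(*(P-m)[1::-1])))
E
```

```text
bar [277.9 168.6] 1311 [[270. 127.]
 [285. 127.]
 [285. 213.]
 [270. 213.]]
[469.7 181.7 155. ] [489.7 117.4 155. ] [479.7 149.6 155. ] dish yaw 17.29246813553561 67.3923638614063
spout [584.6 180.8  70. ] 14.208882416545652
spout yaw from bar 16.57445115421154
[479.9 155.8  73. ] [481.9 149.6  73. ]
ball [490.7 152.1  68. ] 88
ball [469.  145.5  68. ] 56
pan [436.1 355.8  90. ] [[164. 210.]
 [194. 210.]
 [194. 240.]
 [164. 240.]] bearing 101.93001878769196
```

```bash
python3 -m creep '[[[0,0,0],[0.5,0,0.6],0],[[0,0,0],[0.57,0,0.8],0],[[0,0,0],[0,0,0.8],0],[[0,0,0],[0,0,0.8],0],[[0,0,0],[0,0,0.6],0]]'
python3 -m creep '[[[0,0,0],[0,0,0.5],0],[[0,0,0],[0,0,0.5],0],[[0,0,0],[0,0,0.4],0],[[0,0,0],[0,0,0.3],0],[[0,0,0],[0,0,0],0]]'
```

```text
t: 8.77
eef_pos: [480.3, 148.2, 169.5]
ee_rot: [-1.862, -2.529, 0.002]
force: [-0.2, 0.5, -0.8]
finger_gap: 85.2
grip_force: 0.0
t: 9.18
eef_pos: [480.2, 148.2, 127.4]
ee_rot: [-1.861, -2.529, 0.003]
force: [0.3, 0.5, 0.4]
finger_gap: 85.7
grip_force: 0.0
```

```bash
python3 - <<'E'
from h import *
np.set_printoptions(precision=2,suppress=True)
im=vision.capture("wrist");cv2.imwrite("pics/w5.png",im[:,:,::-1]);p=vision.camera_params("wrist")
c,a,b=blobs(im,*BLK,(255,100,305,250))[0];print(c,b,ray(p,b.mean(0),155),status.get_obs()["eef_pos"])
E
```

```text
[277.81 227.75] [[261. 203.]
 [294. 203.]
 [294. 249.]
 [261. 249.]] [471.29 177.78 155.  ] [480.65 148.4  128.29]
```

View pics/w5.png

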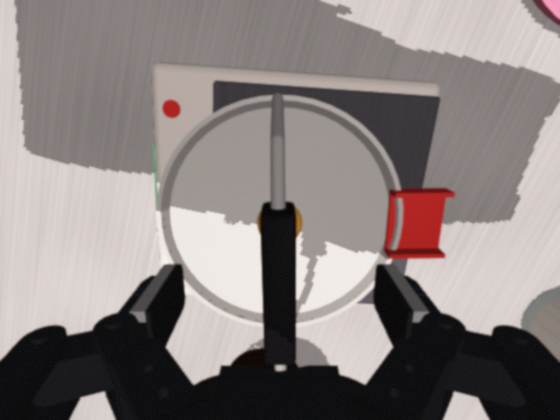

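The bar at (278, 203 to 360) is centred between the open fingers and the ball sits under it. Now close gently.

```bash
python3 -m creep '[[[0,0,0],[0,0.0,0.06],100],[[0,0,0],[0,0,0],140],[[0,0,0],[0,0,0],165],[[0,0,0],[0,0,0],180],[[0,0,0],[0,0,0],190]]' 60
python3 -m creep '[[[0,0,0],[0,0,0],200],[[0,0,0],[0,0,0],206],[[0,0,0],[0,0,0],212],[[0,0,0],[0,0,0],218],[[0,0,0],[0,0,0],225]]'
python3 -m creep '[[[0,0,0],[0,0,0],255],[[0,0,0],[0,0,0],255],[[0,0,0],[0,0,0],255],[[0,0,0],[0,0,0],255]]'
```

```text
t: 9.65
eef_pos: [481.1, 149.1, 127.5]
ee_rot: [1.86, 2.531, 0.001]
force: [0.3, -0.1, -0.3]
finger_gap: 25.3
grip_force: 0.0
t: 10.07
eef_pos: [480.8, 149.0, 127.3]
ee_rot: [-1.86, -2.532, 0.0]
force: [-2.1, -1.1, 2.8]
finger_gap: 13.1
grip_force: 58.6
t: 10.4
eef_pos: [480.9, 149.0, 127.3]
ee_rot: [-1.86, -2.532, 0.0]
force: [-3.4, -0.7, 5.5]
finger_gap: 13.0
grip_force: 58.9
```

```bash
python3 -m creep '[[[0,0,0],[0,0,-0.04],255],[[0,0,0],[0,0,-0.08],255],[[0,0,0],[0,0,-0.12],255],[[0,0,0],[0,0,-0.16],255],[[0,0,0],[0,0,-0.2],255]]'
python3 -m creep '[[[0,0,0],[0,0,-0.2],255],[[0,0,0],[0,0,-0.2],255],[[0,0,0],[0,0,-0.2],255],[[0,0,0],[0,0,-0.2],255],[[0,0,0],[0,0,-0.2],255]]'
python3 -m creep '[[[0,0,0],[0,0,-0.2],255],[[0,0,0],[0,0,-0.2],255],[[0,0,0],[0,0,-0.2],255],[[0,0,0],[0,0,-0.2],255],[[0,0,0],[0,0,-0.2],255]]'
python3 -m creep '[[[0,0,0],[0,0,-0.16],255],[[0,0,0],[0,0,-0.12],255],[[0,0,0],[0,0,-0.08],255],[[0,0,0],[0,0,-0.04],255],[[0,0,0],[0,0,0],255]]'
python3 - <<'E'
from h import *
cv2.imwrite("pics/w6.png",vision.capture("wrist")[:,:,::-1]);cv2.imwrite("pics/s6.png",vision.capture("side")[:,:,::-1])
a=cv2.imread("pics/w6.png");b=cv2.imread("pics/s6.png")
b=cv2.resize(b[150:360,130:330],(400,420));cv2.imwrite("pics/c6.png",np.hstack([a[:,100:500],b]))
E
```

```text
t: 10.82
eef_pos: [480.9, 149.0, 142.6]
ee_rot: [-1.86, -2.531, 0.0]
force: [-0.3, -0.0, -3.5]
finger_gap: 12.9
grip_force: 58.5
t: 11.23
eef_pos: [481.0, 149.0, 167.9]
ee_rot: [1.86, 2.532, 0.0]
force: [0.2, -0.8, -2.3]
finger_gap: 13.4
grip_force: 58.5
t: 11.65
eef_pos: [480.9, 149.0, 192.8]
ee_rot: [-1.86, -2.532, 0.0]
force: [0.5, 0.2, -2.5]
finger_gap: 12.7
grip_force: 58.5
t: 12.07
eef_pos: [481.0, 149.0, 202.4]
ee_rot: [1.86, 2.532, 0.0]
force: [-0.2, 0.1, -3.0]
finger_gap: 13.4
grip_force: 58.5
```

View pics/c6.png

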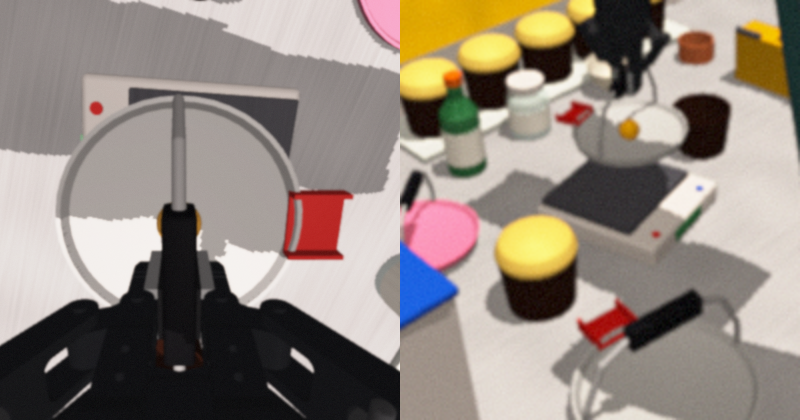

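The dish is 75 mm up, level, with the ball in the middle under the bar at (180,222) and clear of the scale. Now turn it slowly by +85°.

```bash
python3 -m creep '[[[0,0,-0.1],[0,0,0],255],[[0,0,-0.2],[0,0,0],255],[[0,0,-0.3],[0,0,0],255],[[0,0,-0.4],[0,0,0],255],[[0,0,-0.5],[0,0,0],255]]' >/dev/null
python3 -m creep '[[[0,0,-0.5],[0,0,0],255],[[0,0,-0.5],[0,0,0],255],[[0,0,-0.5],[0,0,0],255],[[0,0,-0.5],[0,0,0],255],[[0,0,-0.5],[0,0,0],255]]'
python3 -m creep '[[[0,0,-0.5],[0,0,0],255],[[0,0,-0.5],[0,0,0],255],[[0,0,-0.5],[0,0,0],255],[[0,0,-0.5],[0,0,0],255],[[0,0,-0.5],[0,0,0],255]]' >/dev/null
python3 -m creep '[[[0,0,-0.5],[0,0,0],255],[[0,0,-0.5],[0,0,0],255],[[0,0,-0.5],[0,0,0],255],[[0,0,-0.5],[0,0,0],255],[[0,0,-0.5],[0,0,0],255]]'
python3 -m creep '[[[0,0,-0.5],[0,0,0],255],[[0,0,-0.5],[0,0,0],255],[[0,0,-0.5],[0,0,0],255],[[0,0,-0.5],[0,0,0],255],[[0,0,-0.5],[0,0,0],255]]' >/dev/null
python3 -m creep '[[[0,0,-0.5],[0,0,0],255],[[0,0,-0.5],[0,0,0],255],[[0,0,-0.5],[0,0,0],255],[[0,0,-0.5],[0,0,0],255],[[0,0,-0.5],[0,0,0],255]]' >/dev/null
python3 -m creep '[[[0,0,-0.5],[0,0,0],255],[[0,0,-0.5],[0,0,0],255],[[0,0,-0.5],[0,0,0],255],[[0,0,-0.5],[0,0,0],255],[[0,0,-0.5],[0,0,0],255]]' >/dev/null
python3 -m creep '[[[0,0,-0.5],[0,0,0],255],[[0,0,-0.5],[0,0,0],255],[[0,0,-0.4],[0,0,0],255],[[0,0,-0.3],[0,0,0],255],[[0,0,-0.2],[0,0,0],255]]' >/dev/null
python3 -m creep '[[[0,0,-0.1],[0,0,0],255],[[0,0,0],[0,0,0],255],[[0,0,0],[0,0,0],255],[[0,0,0],[0,0,0],255],[[0,0,0],[0,0,0],255]]'
python3 - <<'E'
from h import *
np.set_printoptions(precision=1,suppress=True)
p=vision.camera_params("wrist")
w=vision.capture("wrist");s=vision.capture("side");np.save("w7.npy",w)
cv2.imwrite("pics/c7.png",np.hstack([w[:,80:480],cv2.resize(s[150:360,130:330],(400,420))])[:,:,::-1])
z=120+27
for c,a,b in blobs(w,*RED,(300,100,560,420))[:1]:
    print(c,b,ray(p,c,z))
t=vision.camera_params("top");tp=vision.capture("top")
for c,a,b in blobs(tp,*YEL,(150,200,205,250))[:1]:print("pan",ray(t,c,90))
for c,a,b in blobs(tp,*RED,(190,180,260,240))[:3]:print("spout top",c,a,ray(t,c,z))
print(status.get_obs())
E
```

```text
t: 13.0
eef_pos: [480.9, 149.0, 202.2]
ee_rot: [-1.428, -2.798, 0.0]
force: [-0.7, 0.3, -3.9]
finger_gap: 12.9
grip_force: 58.5
t: 13.83
eef_pos: [480.9, 149.0, 202.2]
ee_rot: [-0.844, -3.026, 0.0]
force: [-0.1, -0.1, -2.9]
finger_gap: 13.2
grip_force: 58.5
t: 15.92
eef_pos: [480.9, 149.0, 202.3]
ee_rot: [0.333, -3.124, -0.0]
force: [0.2, -0.3, -3.2]
finger_gap: 13.0
grip_force: 58.5
[414.  224.1] [[382.6 257.5]
 [390.  185.6]
 [453.6 192.1]
 [446.3 263.9]] [461.3 233.6 147. ]
pan [436.7 361.5  90. ]
{'t': 16.0667, 'q': array([ 0.1,  0.2, -0.2,  1.2, -0. , -0.1]), 'joint_velocities': array([-0., -0., -0., -0.,  0., -0.]), 'effort': array([  0. , -62. ,  38.8,   0. ,   0. ,   0. ]), 'eef_pos': array([481. , 149. , 202.3]), 'ee_rot': array([ 0.3, -3.1,  0. ]), 'force': array([-0.1,  0.2, -2.8]), 'ft_torque': array([-0.,  0., -0.]), 'grip_force': 58.460338711738586, 'finger_gap': 13.079061792527417}
```

View pics/c7.png

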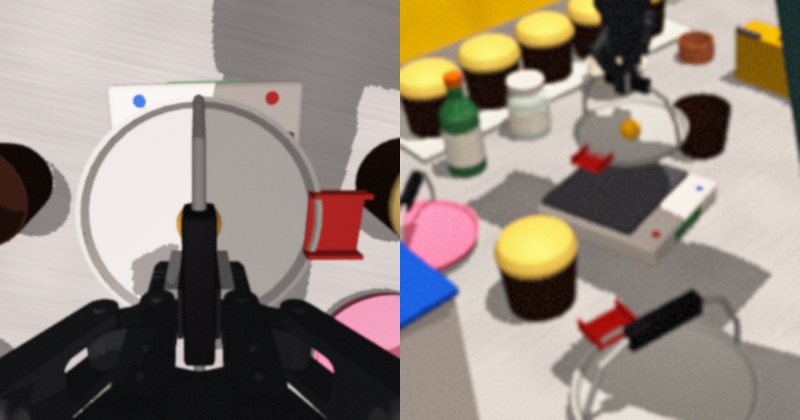

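The spout's bearing is about 103° and the panettone's about 102°. The dish is level and still with the ball in the middle, held about 75 mm above the platform.

```bash
python3 -c "
from bench import job;print(job.hand_in())"
```

```text
the job is handed in; nothing more can be done
None
```

I slid the bolt home until it hit its stop, then lifted the dish and turned it so the spout points at the panettone. The dish is held level and still about 75 mm above the scale with the ball in the middle, and the job is handed in at about 16 s; no verdict came back.

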